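Chocolate stick into the mixer, dial held at the third click

ROBOT

A 6-joint arm with a two-finger parallel gripper is mounted at the origin on the work surface. World frame = base frame: x ahead of the robot, y to its left, z up, the work surface at z = 0. Lengths are in m, angles in degrees, forces in N, time in s.
With the tool pointing down it reaches from about 0.4 to 0.825 m from the base axis. Payload 7 kg.
Tool frame: the origin (TCP) lies on the centre line of the jaws, within the pads' length; the fingertips stand 8 mm ahead of it and the grasp point (between the pads) lies 11 mm behind it; z points along the fingers, y is the line along which they close (so a half turn about z gives the same grasp; the last joint's range is limited). The gripper opens to 88 mm and grips with 3 to 60 N. Pads are 19 mm wide; open, the fingers measure 130 mm over their backs; the gripper's body (78 mm by 193 mm) begins 47 mm behind the grasp point.
Start: joints at [93.283, 20.546, 0.682, 0, -70.136, -16.507], TCP at [0.154, 0.657, 0.195] pointing down, gripper open.
Joint ranges: [-176.03, 176.03], [-82.01, 121.73], [-58.28, 71.71], [-173.87, 95.51], [-174.79, -0.11], [-173.66, 173.66]. Speed limits (degrees/s): [136.94, 136.94, 172.46, 180, 180, 180].

INTERFACE

Orientations are given as [roll, pitch, yaw] about the fixed x, y, z axes, in that order (R = Rz(yaw) Ry(pitch) Rx(roll)).
In Python, from plant import r gives the robot as it stands.
- The arm moves only by the tool carry_out, never from a script. Its argument "targets" is a list of rows, each a list of 6 numbers: the shift along the tool's x, y, z scaled (see below), then the turn, a rotation vector about the tool's x, y, z scaled (see below). A call has 1 to 5 rows; each row shifts and turns the commanded pose from where the row before left it, along the tool's axes as they then stand; what a row does not reach is not made up. The controller multiplies each number of a shift by 0.5 m and each number of a turn by 60 degrees. A row lasts 1/8 s, in which the tool goes at most 62.5 mm and 10.7 degrees, less where a joint would pass 70% of its speed; a pose out of reach is approached as far as the arm can. A call with a number of a shift or a turn outside -1 to 1 is refused whole. A call with a gripper value outside its range is refused whole. "hand" is the opening, from 0 (shut) to 1 (fully open), set as the call begins (left out, the last holds). The fingers move at their own pace and stop on an object; "squeeze" is the grip in N (left out, the last holds). Time passes only in rows, so rows that do not move let the fingers close. It gives the time, the measured TCP pose, the force, the opening and the grip force at its end, in the units of the state.
- r.get_state(): the state, without advancing time (a new reading comes with each control period).
- r.capture(name): name is "side" or "top" or "wrist"; returns the picture (384x512x3 uint8, red, green, blue); there is no depth.
- r.camera_info(name): a dict with "K" (3x3 intrinsics, pixels), "distortion" ([k1, k2, p1, p2, k3] as OpenCV has them; the pictures are not rectified), "eye" and "attitude" of the camera in the world. Camera axes: x right, y down, z forward; pixel columns grow to the right and rows downward; lengths in m; the calibration is good to about 2 mm. A picture is of the moment at which its call begins: read the wrist's pose just before it. camera_info takes no time and is no camera call; for the wrist camera it gives the pose at the moment of the call.
- r.close_job(): hands the job in; it is judged then, once.
The state is a dict: "time_s": time; "joints": joint angles; "qd": joint speeds; "joint_torque": joint torques, N m; "tcp_pos": TCP position; "eef_rot": TCP orientation; "contact_force": force on the tool from outside, world axes, zero at the start; "moment": the same for the moment, N m; "gripper_width": finger opening in m; "gripper_force": force on a finger pad.
Only numpy, scipy, OpenCV 4.12 (cv2) and the standard library are available. Lean on these libraries where they do the work, as an engineer would, in place of code of your own. Each camera call takes 0.05 s, during which the arm holds its last target. There are 200 camera calls.

TASK

In the chocolate shop, take the tall stick with the round chocolate block out of the rack and stand it in the mixer's steel well, lowering it all the way to the bottom before letting go. Then press the paddle of the mixer's spring-return dial down with the fingertips, past the first two clicks to the third, and finish while holding it there: do not let go at the end, as it springs back. Leave the other sticks and everything else on the counter standing where they are.

Things in the scene. Friction and masses are not known exactly. Their poses are not given: they have to be found in the camera images.
- stick: the chocolate stick to use: a round chocolate block (28 mm diameter, 36 mm high) at the foot with an upright round wooden rod (10 mm diameter) on it; 150 mm tall in all, the longest of the three sticks; about 40 g. Origin at the centre of the underside, z up the rod. It starts standing in one of the three cells of the rack
- square_a: another stick, to be left alone: square chocolate block 27 x 27 x 36 mm with a 10 mm rod, 115 mm tall; origin under its centre
- square_b: another stick, to be left alone: the same as square_a
- rack: low wooden tray 90 x 244 mm, 22 mm high, floor 6 mm above the table, fixed; three cells in a row along its own y (centres about 80 mm apart) with one stick standing loose in each; origin under its centre
- mixer: chocolate mixer, fixed: white deck 150 (x) by 230 mm (y), 30 high; steel well at y +60 mm; console 100 x 60 mm at y -60 mm, its top 117 mm above the table. On the console's -x face a 48 mm steel dial, axis along x at y -60 mm, 85 mm above the table; its paddle arm points to the mixer's -y, past the deck's end. Origin under the deck's centre, on the table
- well (a point): centre of the inner floor of the steel well (an upright round cup): 35 mm above the table, inner diameter 40 mm, wall 3.5 mm, inner depth 70 mm, rim 105 mm above the table. Axes as the mixer's
- paddle (a joint): dial angle, rad: 0 at rest (arm 0.33 above level), growing as the paddle is pressed down; clicks at 0.22, 0.44 and 0.66 (the third), stop at 0.70. A spring returns it to 0 from any click when let go. The push on the pad varies between about 3 and 11 N on the way (rises before each click, eases after it); 6 to 10 N hold it at the third
- pad (a point): middle of the upper face of the thumb pad at the paddle's end, 78 mm from the dial's axis; black pad 32 mm wide (mixer's x), 44 mm along the arm, 10 mm thick. 115 mm above the table at rest, 65 mm at the third click. Moves and turns with the dial about the mixer's x
- mug: bystander, loose, to be left alone: orange mug, 82 mm across, 92 mm high; origin under its centre
- jar: bystander, loose, to be left alone: brown jar with a lid, 72 mm across, 100 mm high; origin under its centre
- giftbox: bystander, loose, to be left alone: brown gift box 70 x 90 mm, 59 mm high; origin under its centre
- bars: bystander, loose, to be left alone: stack of wrapped chocolate bars 75 x 150 mm, 40 mm high; origin under its centre
- tin: bystander, loose, to be left alone: small round tin, 62 mm across, 75 mm high; origin under its centre
There are look-alikes about, which are no part of the job. Leave any blue or orange look-alike of the stick alone.

How it is judged:
By the outcome, as a careful person would: the job done as asked, in the order asked, and still so for the second after the job is handed in, while the arm keeps its last pose, push and grip.
It also fails if it takes over 53 s, if anything falls off the work surface, if the arm or the gripper's body presses on something with over 40 N, if the wrist force passes 120 N, or if a joint passes its speed limit or range.

## Working session

There is one attempt and no reset: what is moved stays moved. The work goes in short steps, Python scripts to look and compute and a tool call to move; the robot and the scene stay as the last step left them, time stands still between calls to the robot, and variables do not carry over. Pictures are saved under pics/ and viewed, at most 10 in all, crops included, and the job is handed in when it is done.

Besides the shell and the picture viewer there is one more tool, called after "Call:" as a command line: name --pt "numbers of a row" for each row, then --argument value for the rest. carry_out: Moves the arm, as the interface text tells. Its arguments: {"type":"object","properties":{"targets":{"type":"array","items":{"type":"array","items":{"type":"number","minimum":-1,"maximum":1}}},"hand":{"type":"number"},"squeeze":{"type":"number"}},"required":["targets"]}

```bash
mkdir -p pics; ls; cat > h.py <<'E'
import numpy as np, cv2
from plant import r
from scipy.spatial.transform import Rotation as R
E
python3 - <<'E'
from h import *
a=r.capture("top");b=r.capture("side")
cv2.imwrite("pics/top.png",a[:,:,::-1]);cv2.imwrite("pics/side.png",b[:,:,::-1])
for n in("top","side","wrist"):print(n,r.camera_info(n))
print(r.get_state())
E
```

```text
pics
top {'K': array([[464.08270324,   0.        , 256.09919927],
       [  0.        , 464.08270324, 194.44436716],
       [  0.        ,   0.        ,   1.        ]]), 'distortion': array([-0.09323993,  0.        ,  0.        ,  0.        ,  0.        ]), 'eye': array([0.38506974, 0.07993935, 1.46192251]), 'attitude': array([-171.14739289,    0.38396807,  -89.55109391])}
side {'K': array([[378.59791428,   0.        , 250.13177024],
       [  0.        , 378.59791428, 188.22388068],
       [  0.        ,   0.        ,   1.        ]]), 'distortion': array([-0.00366972,  0.        ,  0.        ,  0.        ,  0.        ]), 'eye': array([0.28420753, 0.60175334, 0.75860496]), 'attitude': array([-138.46829335,   -0.18357614, -150.79351804])}
wrist {'K': array([[277.15957549,   0.        , 255.40388727],
       [  0.        , 277.15957549, 185.09521482],
       [  0.        ,   0.        ,   1.        ]]), 'distortion': array([0.00872858, 0.        , 0.        , 0.        , 0.        ]), 'eye': array([0.22970792, 0.63944591, 0.38261354]), 'attitude': array([ 1.63183833e+02, -1.41081402e-01, -1.03339083e+02])}
{'time_s': 0.1, 'joints': array([ 9.32832687e+01,  2.05885845e+01,  6.39071901e-01, -1.65516783e-02,
       -7.01339788e+01, -1.65055649e+01]), 'qd': array([ 0.05287711,  0.04944114,  0.1772418 ,  0.16262927, -0.02568619,
        0.08852514]), 'joint_torque': array([-9.85500301e-04, -5.84164739e+01,  2.93755335e+01,  7.01549470e+00,
        1.01905144e-02, -5.37869209e-05]), 'tcp_pos': array([0.15433477, 0.6566382 , 0.19430634]), 'eef_rot': array([ 1.79915528e+02, -8.80348335e-03, -1.32279256e+01]), 'contact_force': array([0.28909005, 0.0285796 , 0.08312013]), 'moment': array([-0.02626399, -0.02747995,  0.01664216]), 'gripper_force': 0.0, 'gripper_width': 0.08764106029110244}
```

View pics/top.png

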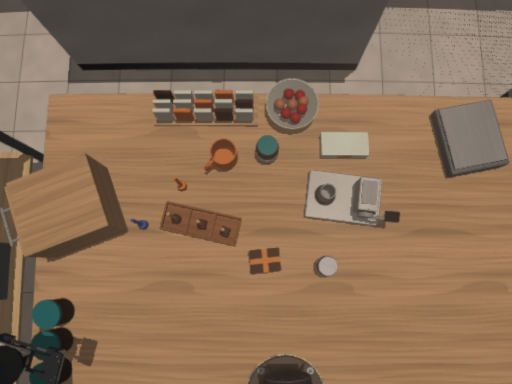

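View pics/side.png

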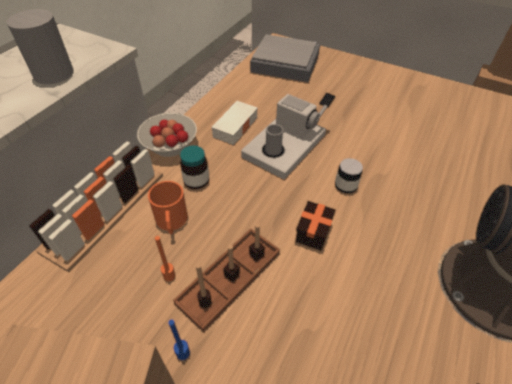

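The side view shows the rack with three sticks at about (204,298), (232,270) and (257,250). The blue look-alike is at (180,345) and the orange one at (165,265). The mixer well is at (273,140), the dial at (312,118) and the pad at (328,101). Candidates are these five; the left rack stick, at (204,298), looks longest. I'll check that in one close crop.

```bash
python3 - <<'E'
from h import *
b=cv2.imread("pics/side.png");a=cv2.imread("pics/top.png");w=r.capture("wrist")[:,:,::-1];cv2.imwrite("pics/wrist.png",w)
z=lambda i,s:cv2.resize(i,None,fx=s,fy=s,interpolation=cv2.INTER_CUBIC)
c1=z(b[225:330,170:290],3.3)[:300,:396]; c2=z(a[195:250,155:245],4.4)[:240,:396]
c1=z(b[225:325,170:290],3.3)[:300]; c1=cv2.resize(c1,(400,300))
c2=cv2.resize(a[194:254,155:245],(400,266),interpolation=2);c2=cv2.copyMakeBorder(c2,0,34,0,0,0)
c3=cv2.resize(a[165:232,300:405],(400,255),interpolation=2);c3=cv2.copyMakeBorder(c3,0,45,0,0,0)
c4=cv2.resize(b[85:175,235:355],(400,300),interpolation=2)
cv2.imwrite("pics/crop.png",np.vstack([np.hstack([c1,c2]),np.hstack([c3,c4])]))
E
```

```text
(no output)
```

View pics/crop.png

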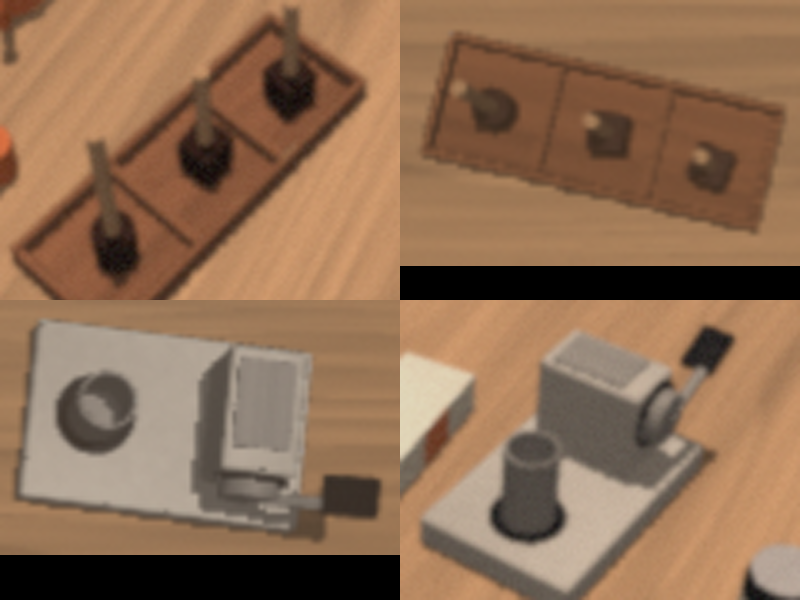

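View pics/wrist.png

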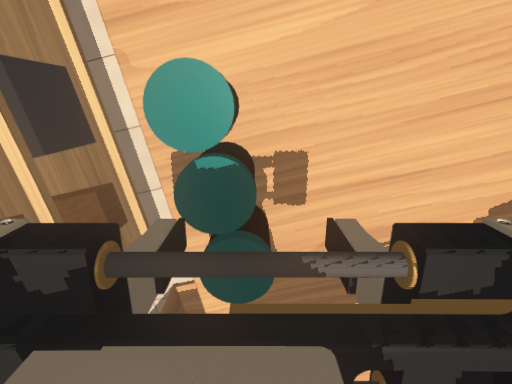

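The crop confirms the choice. The left stick has a round block and the longest rod, with its tip at top px (168,214) and side px (199,268). The other two have square blocks. The well rim is at top px (328,192) and side px (274.6,130). The pad is at top px (392,217) and side px (328,99).

```bash
cat >> h.py <<'E'
def ray(n,p,ci=None):
    c=ci or r.camera_info(n)
    u=cv2.undistortPoints(np.array([[p]],float),c["K"],c["distortion"])[0,0]
    d=R.from_euler("xyz",c["attitude"],degrees=True).as_matrix()@[u[0],u[1],1]
    return np.array(c["eye"]),d/np.linalg.norm(d)
def plane(n,p,z,ci=None):
    e,d=ray(n,p,ci);return e+d*(z-e[2])/d[2]
def tri(*rays):
    A=sum(np.eye(3)-np.outer(d,d) for e,d in rays);b=sum((np.eye(3)-np.outer(d,d))@e for e,d in rays)
    x=np.linalg.solve(A,b);return x.round(4),[round(1000*np.linalg.norm((np.eye(3)-np.outer(d,d))@(x-e)),1) for e,d in rays]
E
python3 - <<'E'
from h import *
T=lambda a,b:tri(ray("top",a),ray("side",b))
print("sticktop",T((168.05,213.9),(199.1,268.3)),plane("top",(168.05,213.9),.156),plane("side",(199.1,268.3),.156))
for nm,p in (("rod2",(155+188/4.444,194+120/4.434)),("rod3",(155+303/4.444,194+155/4.434))):print(nm,plane("top",p,.121))
print("rim",T((328.1,191.8),(274.6,130)),plane("top",(328.1,191.8),.105),plane("side",(274.6,130),.105))
print("pad",T((392.1,216.7),(327.7,99.1)),plane("top",(392.1,216.7),.115),plane("side",(327.7,99.1),.115))
dk=[plane("top",(300+x/3.81,165+y/3.81),.03)[:2] for x,y in((40,20),(312,52),(297,232),(18,197))];rk=[plane("top",(155+(x-400)/4.444,194+y/4.434),.022)[:2] for x,y in((455,33),(785,107),(757,232),(425,155))]
for q in(dk,rk):
  q=np.array(q);print(q.round(3).tolist(),"c",q.mean(0).round(4));
  for i in range(4):
    e=q[(i+1)%4]-q[i];print(np.linalg.norm(e).round(3),np.degrees(np.arctan2(e[1],e[0])).round(1))
s=plane("top",(155+95/4.444,194+110/4.434),.042);print("block top",s)
for nm,p in(("mug",(223,155)),("jar",(267,148)),("gift",(265,261)),("tin",(327,267)),("bars",(345,145)),("blue",(143,225)),("orange",(182,185)),("boxcorner",(90,162))):print(nm,plane("top",p,.08).round(3))
print("box tri corner",T((90,162),(155,345)))
E
```

```text
sticktop (array([0.5325, 0.3425, 0.1461]), [np.float64(0.7), np.float64(0.7)]) [0.53071438 0.34018297 0.156     ] [0.52913755 0.34689156 0.156     ]
rod2 [0.5143955  0.26081237 0.121     ]
rod3 [0.49208032 0.18506601 0.121     ]
rim (array([ 0.6087, -0.1225,  0.1013]), [np.float64(2.5), np.float64(2.5)]) [ 0.6057213  -0.12276078  0.105     ] [ 0.60927911 -0.11796817  0.105     ]
pad (array([ 0.5331, -0.3096,  0.1118]), [np.float64(1.4), np.float64(1.4)]) [ 0.53140129 -0.30895868  0.115     ] [ 0.53325438 -0.30477633  0.115     ]
[[0.686, -0.08], [0.661, -0.305], [0.512, -0.288], [0.539, -0.06]] c [ 0.5996 -0.1832]
0.227 -96.4
0.15 173.4
0.23 83.1
0.148 -7.5
[[0.585, 0.37], [0.534, 0.136], [0.447, 0.154], [0.498, 0.389]] c [0.516  0.2623]
0.24 -102.2
0.09 168.1
0.24 77.6
0.089 -11.8
block top [0.52842498 0.33647835 0.042     ]
mug [0.722 0.193 0.08 ]
jar [0.744 0.059 0.08 ]
gift [0.401 0.063 0.08 ]
tin [ 0.385 -0.12   0.08 ]
bars [ 0.756 -0.181  0.08 ]
blue [0.505 0.43  0.08 ]
orange [0.628 0.316 0.08 ]
boxcorner [0.698 0.606 0.08 ]
box tri corner (array([0.5799, 0.5205, 0.2194]), [np.float64(87.9), np.float64(87.9)])
```

```bash
python3 - <<'E'
import cv2,numpy as np
b=cv2.imread("pics/side.png");a=cv2.imread("pics/top.png")
cv2.imwrite("pics/box.png",np.hstack([cv2.resize(a[140:384,0:150],(369,600),interpolation=2),cv2.resize(b[284:384,0:200],(400,200),interpolation=2).repeat(3,0)]))
E
```

```text
(no output)
```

View pics/box.png

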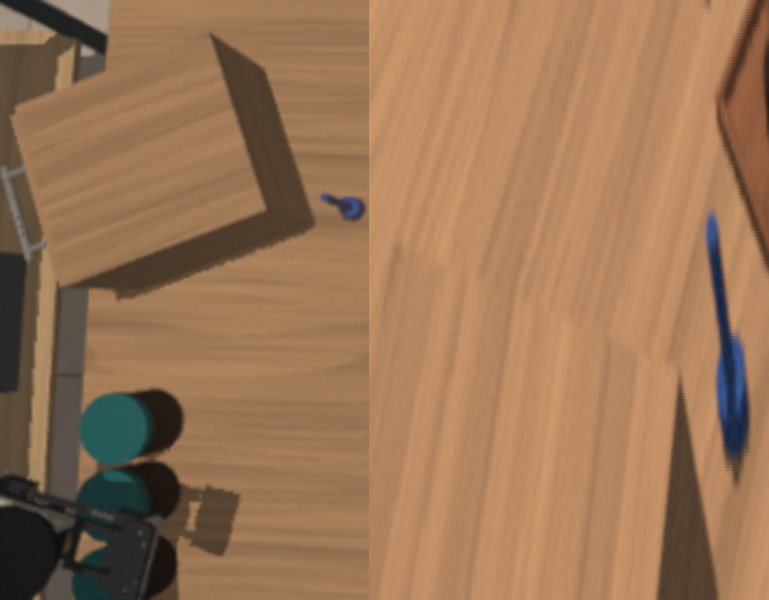

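```bash
python3 - <<'E'
from h import *
T=lambda a,b:tri(ray("top",a),ray("side",b))
print(T((107.7,225.4),(155.5,346.5)),T((85.5,154),(13,325)), plane("top",(128,229.4),0))
for p in ((107.7,225.4),(85.5,154),(6,184),(24,256)):print(plane("top",p,.26).round(3))
for p in ((47,314),(47,340)):print(plane("top",p,.1).round(3))
c=r.camera_info("wrist")
for p in ((190,105),(215,195),(237,267)):print(plane("wrist",p,.1,c).round(3))
E
```

```text
(array([0.4939, 0.5001, 0.1975]), [np.float64(1.5), np.float64(1.5)]) (array([0.6971, 0.5782, 0.1989]), [np.float64(3.5), np.float64(3.5)]) [0.49736754 0.49818371 0.        ]
[0.487 0.479 0.26 ]
[0.68  0.551 0.26 ]
[0.596 0.77  0.26 ]
[0.403 0.702 0.26 ]
[0.237 0.702 0.1  ]
[0.162 0.699 0.1  ]
[0.241 0.702 0.1  ]
[0.146 0.703 0.1  ]
[0.054 0.703 0.1  ]
```

The side crop shows a wooden carton whose near top corner is at side px (155,346) and top px (108,225). It triangulates to (0.494,0.500), 0.2 m tall. The sticks, well and pad all agree with the given sizes. I'll raise the tool and go over the stick at about (0.530,0.340).

Call:
carry_out --pt "0 0 -0.1 0 0 0" --pt "0 0 -0.1 0 0 0" --pt "0.088 0.045 0 0 0 0" --pt "0.088 0.045 0 0 0 0" --pt "0.088 0.045 0 0 0 0" --hand 0.6

```text
time_s: 0.78
tcp_pos: [0.2682, 0.56, 0.2949]
eef_rot: [180.0, 0.0, -13.2]
contact_force: [1.2, 0.6, 1.1]
gripper_width: 0.053
gripper_force: 0.0
```

Call:
carry_out --pt "0.088 0.045 0 0 0 0" --pt "0.088 0.045 0 0 0 0" --pt "0.088 0.045 0 0 0 0" --pt "0.088 0.045 0 0 0 0" --pt "0.088 0.045 0 0 0 0"

```text
time_s: 1.4
tcp_pos: [0.4569, 0.4001, 0.295]
eef_rot: [180.0, 0.0, -13.2]
contact_force: [0.8, 1.0, 0.2]
gripper_width: 0.0525
gripper_force: 0.0
```

Call:
carry_out --pt "0.088 0.045 0 0 0 0" --pt "0.088 0.045 0 0 0 0" --pt "0 0 0 0 0 0" --pt "0 0 0 0 0 0"

```text
time_s: 1.9
tcp_pos: [0.5312, 0.3371, 0.2948]
eef_rot: [180.0, 0.0, -13.3]
contact_force: [-1.1, 0.2, 0.3]
gripper_width: 0.0523
gripper_force: 0.0
```

```bash
python3 - <<'E'
from h import *
c=r.camera_info("wrist");w=r.capture("wrist")[:,:,::-1];cv2.imwrite("pics/w2.png",w)
s=r.get_state();print(c,s)
X=lambda P:c["K"]@(R.from_euler("xyz",c["attitude"],degrees=True).as_matrix().T@(np.array(P)-c["eye"]))
for P in((.5305,.341,.156),(.5305,.341,.042)):
  q=X(P);print(q[:2]/q[2])
E
```

```text
{'K': array([[277.15957549,   0.        , 255.40388727],
       [  0.        , 277.15957549, 185.09521482],
       [  0.        ,   0.        ,   1.        ]]), 'distortion': array([0.00872858, 0.        , 0.        , 0.        , 0.        ]), 'eye': array([0.60668397, 0.31967844, 0.48299175]), 'attitude': array([ 1.63145426e+02, -8.27178170e-02, -1.03385439e+02])} {'time_s': 1.95, 'joints': array([ 5.01945204e+01,  1.37064073e+01,  3.91443213e+00, -1.27087130e-02,
       -8.02287352e+01,  2.65918261e+01]), 'qd': array([ 0.91884127, -0.2064501 , -0.02651428,  0.0644581 , -0.00640887,
        0.04493152]), 'joint_torque': array([-8.18286985e-01, -5.00015545e+01,  3.07603097e+01,  7.32506543e+00,
        6.04879484e-02,  5.77072729e-03]), 'tcp_pos': array([0.53089843, 0.33761824, 0.29493999]), 'eef_rot': array([ 1.79987086e+02,  2.04695154e-02, -1.32158149e+01]), 'contact_force': array([ 0.57733688, -1.01943324,  0.0677223 ]), 'moment': array([ 0.00860611, -0.00525021, -0.02032392]), 'gripper_force': 0.0, 'gripper_width': 0.052287390741895125}
[252.45142394 169.28968513]
[253.07283826 152.57670267]
```

View pics/w2.png

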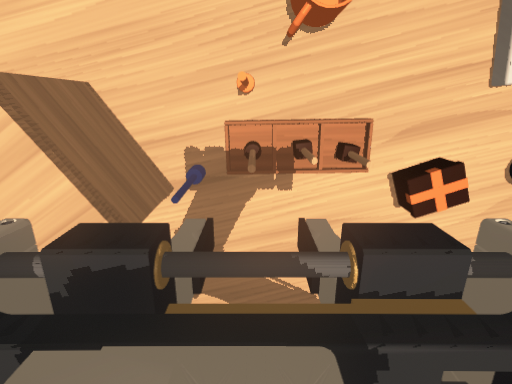

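The wrist view shows the rod tip at about px (252,169), and I predicted (252.5,169.3). So the stick is at (0.5305,0.341). I'll descend and grip the rod.

Call:
carry_out --pt "0 -0.007 0.1 0 0 0" --pt "0 0 0.1 0 0 0" --pt "0 0 0.1 0 0 0" --pt "0 0 0.07 0 0 0" --pt "0 0 0 0 0 0"

```text
time_s: 2.58
tcp_pos: [0.5298, 0.3403, 0.1076]
eef_rot: [179.7, 0.2, -13.1]
contact_force: [-0.2, 0.3, 0.7]
gripper_width: 0.0528
gripper_force: 0.0
```

Call:
carry_out --pt "0 0 0 0 0 0" --pt "0 0 0 0 0 0" --pt "0 0 0 0 0 0" --pt "0 0 0 0 0 0" --pt "0 0 0 0 0 0" --hand 0 --squeeze 20

```text
time_s: 3.2
tcp_pos: [0.5322, 0.3408, 0.1104]
eef_rot: [-180.0, -0.0, -13.2]
contact_force: [0.3, -0.3, 2.2]
gripper_width: 0.009
gripper_force: 20.0
```

Call:
carry_out --pt "0 0 -0.04 0 0 0" --pt "0 0 -0.08 0 0 0" --pt "0 0 -0.1 0 0 0" --pt "0 0 -0.08 0 0 0" --pt "0 0 -0.04 0 0 0"

```text
time_s: 3.82
tcp_pos: [0.5327, 0.3411, 0.283]
eef_rot: [-179.8, -0.1, -13.2]
contact_force: [-0.0, -0.3, -1.2]
gripper_width: 0.0089
gripper_force: 20.0
```

Call:
carry_out --pt "0.015 0.0365 0 0 0 0" --pt "0.03 0.0725 0 0 0 0" --pt "0.03 0.0725 0 0 0 0" --pt "0.03 0.0725 0 0 0 0" --pt "0.03 0.0725 0 0 0 0"

```text
time_s: 4.45
tcp_pos: [0.5598, 0.1641, 0.2788]
eef_rot: [179.9, 0.1, -13.2]
contact_force: [0.8, -0.1, 0.2]
gripper_width: 0.0093
gripper_force: 20.0
```

Call:
carry_out --pt "0.03 0.0725 0 0 0 0" --pt "0.03 0.0725 0 0 0 0" --pt "0.03 0.0725 0 0 0 0" --pt "0.03 0.0725 0 0 0 0" --pt "0.03 0.0725 0 0 0 0"

```text
time_s: 5.08
tcp_pos: [0.591, -0.0293, 0.2788]
eef_rot: [180.0, 0.1, -13.2]
contact_force: [0.4, -0.1, -0.5]
gripper_width: 0.0089
gripper_force: 20.0
```

Call:
carry_out --pt "0.03 0.0725 0 0 0 0" --pt "0.03 0.0725 0 0 0 0" --pt "0.015 0.0365 0 0 0 0" --pt "0 0 0 0 0 0" --pt "0 0 0 0 0 0"

```text
time_s: 5.7
tcp_pos: [0.6074, -0.1237, 0.2797]
eef_rot: [-180.0, 0.0, -13.2]
contact_force: [0.0, 0.1, 0.1]
gripper_width: 0.0092
gripper_force: 20.0
```

```bash
python3 - <<'E'
from h import *
z=lambda i:cv2.resize(i,(400,300),interpolation=2)
c=r.camera_info("wrist");w=r.capture("wrist")[:,:,::-1];b=r.capture("side")[:,:,::-1]
s=r.get_state();print(s["tcp_pos"],s["joints"])
cv2.imwrite("pics/w3.png",np.hstack([z(w[100:250,155:355]),z(b[50:170,225:385])]))
t=s["tcp_pos"]
def X(n,P,c):return tuple((cv2.projectPoints(np.array([[P]],float),*(lambda M:(cv2.Rodrigues(M)[0],-M@c["eye"]))(R.from_euler("xyz",c["attitude"],degrees=True).as_matrix().T),c["K"],c["distortion"])[0][0,0]).round(1))
for P in((.606,-.123,.105),(.606,-.123,.035),(t[0],t[1],t[2]-.104),(t[0],t[1],t[2]+.046)):print(P,X("w",P,c),X("s",P,r.camera_info("side")))
E
```

```text
[ 0.6076107  -0.12324502  0.28012252] [ 6.54690144e+00  1.30548050e+01  1.19855448e+00 -1.15866693e-02
 -7.81432498e+01  7.02852376e+01]
(0.606, -0.123, 0.105) (np.float64(255.2), np.float64(162.8)) (np.float64(276.5), np.float64(129.3))
(0.606, -0.123, 0.035) (np.float64(255.2), np.float64(153.4)) (np.float64(275.2), np.float64(148.7))
(np.float64(0.6076107038005064), np.float64(-0.12324501687065925), np.float64(0.1761225164561288)) (np.float64(255.0), np.float64(175.3)) (np.float64(277.6), np.float64(107.2))
(np.float64(0.6076107038005064), np.float64(-0.12324501687065925), np.float64(0.3261225164561288)) (np.float64(254.9), np.float64(242.7)) (np.float64(281.4), np.float64(52.2))
```

View pics/w3.png

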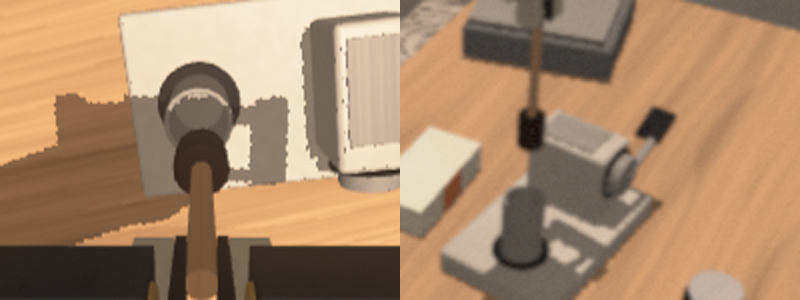

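```bash
python3 - <<'E'
from h import *
g=cv2.cvtColor(cv2.imread("pics/w3.png"),cv2.COLOR_BGR2GRAY)
print("side rows crop2.5x"); 
for y in(205,215,225):print(y,[(x,int(g[y,x])) for x in range(488,566,4)])
print("wrist col200",[(y,int(g[y,200])) for y in range(50,135,3)])
print("wrist row115",[(x,int(g[115,x])) for x in range(145,256,3)])
print("wrist row100",[(x,int(g[100,x])) for x in range(145,256,3)])
E
```

```text
side rows crop2.5x
205 [(488, 168), (492, 184), (496, 191), (500, 176), (504, 111), (508, 87), (512, 77), (516, 82), (520, 81), (524, 80), (528, 79), (532, 80), (536, 75), (540, 79), (544, 102), (548, 127), (552, 128), (556, 105), (560, 97), (564, 98)]
215 [(488, 191), (492, 191), (496, 191), (500, 170), (504, 92), (508, 76), (512, 81), (516, 78), (520, 81), (524, 79), (528, 79), (532, 79), (536, 77), (540, 81), (544, 142), (548, 189), (552, 190), (556, 192), (560, 190), (564, 180)]
225 [(488, 189), (492, 189), (496, 189), (500, 165), (504, 87), (508, 80), (512, 77), (516, 78), (520, 80), (524, 78), (528, 80), (532, 80), (536, 79), (540, 87), (544, 145), (548, 156), (552, 107), (556, 101), (560, 102), (564, 116)]
wrist col200 [(50, 230), (53, 230), (56, 229), (59, 224), (62, 101), (65, 73), (68, 73), (71, 73), (74, 83), (77, 101), (80, 100), (83, 99), (86, 100), (89, 176), (92, 177), (95, 180), (98, 131), (101, 103), (104, 104), (107, 104), (110, 105), (113, 105), (116, 106), (119, 106), (122, 106), (125, 104), (128, 86), (131, 47), (134, 49)]
wrist row115 [(145, 125), (148, 124), (1
[... 156 characters left out ...]
3), (193, 103), (196, 104), (199, 105), (202, 106), (205, 106), (208, 105), (211, 106), (214, 106), (217, 104), (220, 101), (223, 88), (226, 90), (229, 103), (232, 81), (235, 57), (238, 84), (241, 130), (244, 127), (247, 127), (250, 127), (253, 127)]
wrist row100 [(145, 124), (148, 123), (151, 122), (154, 124), (157, 104), (160, 60), (163, 64), (166, 57), (169, 78), (172, 161), (175, 188), (178, 179), (181, 102), (184, 102), (187, 108), (190, 106), (193, 103), (196, 102), (199, 113), (202, 102), (205, 103), (208, 105), (211, 107), (214, 106), (217, 125), (220, 179), (223, 179), (226, 106), (229, 75), (232, 67), (235, 67), (238, 73), (241, 215), (244, 231), (247, 230), (250, 231), (253, 225)]
```

```bash
python3 - <<'E'
from h import *
for v in (143.3,144):
  print(plane("wrist",(254.3,v),.105)-.0235*np.array([.974,-.228,0]))
print(plane("wrist",(254.3,148.7),.105)-.020*np.array([.974,-.228,0]),plane("side",(273.8,140),.067))
E
```

```text
[ 0.60903473 -0.1220647   0.105     ]
[ 0.60814306 -0.12185319  0.105     ]
[ 0.6055308  -0.12122297  0.105     ] [ 0.61091884 -0.12068195  0.067     ]
```

Call:
carry_out --pt "0.001 -0.004 0.06 0 0 0" --pt "0 0 0.05 0 0 0" --pt "0 0 0.03 0 0 0" --pt "0 0 0.03 0 0 0" --pt "0 0 0 0 0 0"

```text
time_s: 6.42
tcp_pos: [0.6082, -0.122, 0.1943]
eef_rot: [180.0, 0.1, -13.2]
contact_force: [0.7, -0.2, 0.2]
gripper_width: 0.0093
gripper_force: 20.0
```

Call:
carry_out --pt "0 0 0.03 0 0 0" --pt "0 0 0.03 0 0 0" --pt "0 0 0.03 0 0 0" --pt "0 0 0.01 0 0 0" --pt "0 0 0 0 0 0"

```text
time_s: 7.05
tcp_pos: [0.6085, -0.1223, 0.1447]
eef_rot: [180.0, 0.0, -13.2]
contact_force: [0.8, 0.6, 0.1]
gripper_width: 0.0087
gripper_force: 20.0
```

No side contact so far. I'll lower the last 5 mm gently until it touches.

Call:
carry_out --pt "0 0 0.004 0 0 0" --pt "0 0 0.004 0 0 0" --pt "0 0 0.002 0 0 0" --pt "0 0 0 0 0 0"

```text
time_s: 7.55
tcp_pos: [0.6087, -0.1223, 0.1402]
eef_rot: [180.0, 0.0, -13.2]
contact_force: [0.1, -0.2, -0.5]
gripper_width: 0.0091
gripper_force: 20.0
```

Call:
carry_out --pt "0 0 0.002 0 0 0" --pt "0 0 0 0 0 0" --pt "0 0 0 0 0 0"

```text
time_s: 7.92
tcp_pos: [0.6089, -0.1223, 0.1394]
eef_rot: [-180.0, -0.0, -13.2]
contact_force: [-0.2, -0.1, 1.5]
gripper_width: 0.0087
gripper_force: 20.0
```

Call:
carry_out --pt "0 0 0.002 0 0 0" --pt "0 0 0 0 0 0" --pt "0 0 0 0 0 0"

```text
time_s: 8.3
tcp_pos: [0.6095, -0.1224, 0.1393]
eef_rot: [-180.0, -0.1, -13.2]
contact_force: [-1.0, 0.1, 6.4]
gripper_width: 0.0091
gripper_force: 20.0
```

Call:
carry_out --pt "0 0 0.002 0 0 0" --pt "0 0 0 0 0 0" --pt "0 0 0 0 0 0"

```text
time_s: 8.68
tcp_pos: [0.6102, -0.1226, 0.1393]
eef_rot: [-180.0, -0.2, -13.2]
contact_force: [-0.7, -0.1, 10.1]
gripper_width: 0.0089
gripper_force: 20.0
```

It is seated on the floor: z has stopped at 0.1393 and the force is up to 10 N. Now I'll release and go up.

Call:
carry_out --pt "0 0 -0.004 0 0 0" --pt "0 0 0 0 0 0"

```text
time_s: 8.93
tcp_pos: [0.6088, -0.1223, 0.1394]
eef_rot: [-180.0, -0.0, -13.2]
contact_force: [-0.3, -0.4, 3.3]
gripper_width: 0.0088
gripper_force: 20.0
```

Call:
carry_out --pt "0 0 0 0 0 0" --pt "0 0 0 0 0 0" --pt "0 0 0 0 0 0" --pt "0 0 0 0 0 0" --hand 0.4

```text
time_s: 9.43
tcp_pos: [0.6086, -0.1222, 0.1389]
eef_rot: [180.0, 0.0, -13.2]
contact_force: [0.2, 0.2, 0.2]
gripper_width: 0.0348
gripper_force: 0.0
```

Call:
carry_out --pt "0 0 -0.02 0 0 0" --pt "0 0 -0.06 0 0 0" --pt "0 0 -0.1 0 0 0" --pt "0 0 -0.1 0 0 0" --pt "0 0 0 0 0 0"

```text
time_s: 10.05
tcp_pos: [0.611, -0.1227, 0.2851]
eef_rot: [-179.9, -0.5, -13.2]
contact_force: [-0.2, 0.3, -1.2]
gripper_width: 0.0352
gripper_force: 0.0
```

```bash
python3 - <<'E'
from h import *
z=lambda i:cv2.resize(i,(400,300),interpolation=2)
a=r.capture("top")[:,:,::-1];b=r.capture("side")[:,:,::-1];w=r.capture("wrist")[:,:,::-1]
s=r.get_state();print(s["tcp_pos"],s["joints"])
cv2.imwrite("pics/w4.png",np.vstack([np.hstack([z(a[150:240,290:410]),z(b[50:170,225:385])]),np.hstack([z(w[60:285,100:400]),z(b[150:384,100:412])])]))
E
```

```text
[ 0.60829936 -0.12213675  0.27897699] [ 6.63711568e+00  1.31350761e+01  1.16375908e+00 -2.49119276e-02
 -7.80435570e+01  7.01385302e+01]
```

View pics/w4.png

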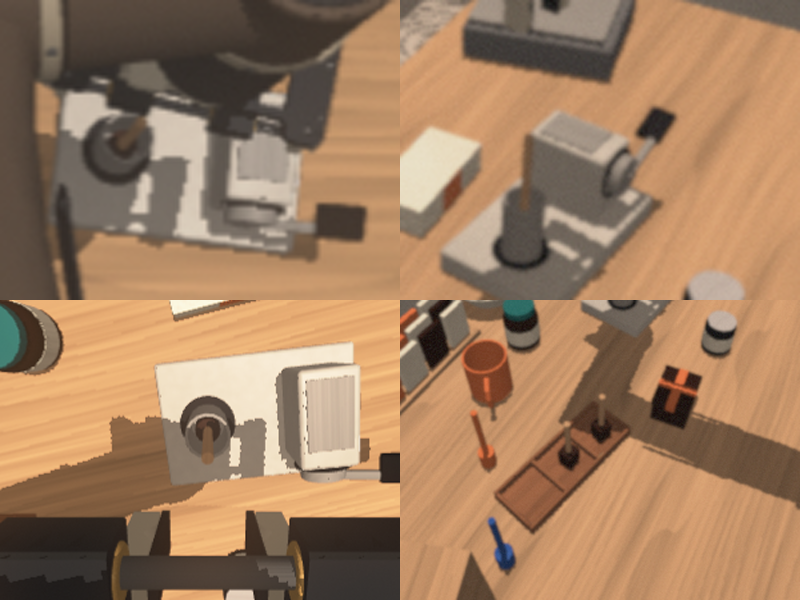

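The stick stands upright in the well, with the rod in the rim's centre at side-crop px (527,150). The other sticks and objects are undisturbed. Now I'll shut the hand, move over the pad at about (0.533,-0.3125), and turn so the closing axis lies along the mixer's x.

Call:
carry_out --pt "-0.012 0.081 0 0 0 0" --pt "-0.012 0.081 0 0 0 0" --pt "-0.012 0.081 0 0 0 0" --pt "-0.012 0.081 0 0 0 0" --pt "-0.012 0.081 0 0 0 0" --hand 0

```text
time_s: 10.82
tcp_pos: [0.532, -0.3134, 0.2778]
eef_rot: [-180.0, 0.1, -13.2]
contact_force: [0.8, -0.4, -0.2]
gripper_width: 0.0007
gripper_force: 0.0
```

Call:
carry_out --pt "0 0 0 0 0 0.174" --pt "0 0 0 0 0 0.174" --pt "0 0 0 0 0 0.174" --pt "0 0 0 0 0 0.174"

```text
time_s: 11.32
tcp_pos: [0.5325, -0.3124, 0.2777]
eef_rot: [179.9, 0.1, -55.3]
contact_force: [0.6, -0.7, -0.6]
gripper_width: 0.0003
gripper_force: 0.0
```

Call:
carry_out --pt "0 0 0 0 0 0.174" --pt "0 0 0 0 0 0.174" --pt "0 0 0 0 0 0.174" --pt "0 0 0 0 0 0.174" --pt "0 0 0 0 0 0"

```text
time_s: 11.95
tcp_pos: [0.5326, -0.3123, 0.2779]
eef_rot: [179.9, 0.0, -96.7]
contact_force: [-0.5, 0.8, -0.3]
gripper_width: 0.0003
gripper_force: 0.0
```

```bash
python3 - <<'E'
from h import *
c=r.camera_info("wrist");w=r.capture("wrist")[:,:,::-1]
s=r.get_state();print(s["tcp_pos"],s["eef_rot"],s["joints"],s["gripper_width"])
cv2.imwrite("pics/w5.png",w)
M=R.from_euler("xyz",c["attitude"],degrees=True).as_matrix().T
for P in((.5335,-.3085,.115),(s["tcp_pos"][0],s["tcp_pos"][1],.115)):
  q=c["K"]@(M@(np.array(P)-c["eye"]));print(q[:2]/q[2])
E
```

```text
[ 0.53273396 -0.31237016  0.27810824] [ 1.79893753e+02  1.84284827e-02 -9.65118111e+01] [-1.22966674e+01  1.29283664e+01  7.78236893e-01 -7.79724058e-03
 -7.79574337e+01  5.78650732e+00] 0.0005542448129140303
[254.07414309 167.47822408]
[254.30438    164.51234474]
```

View pics/w5.png

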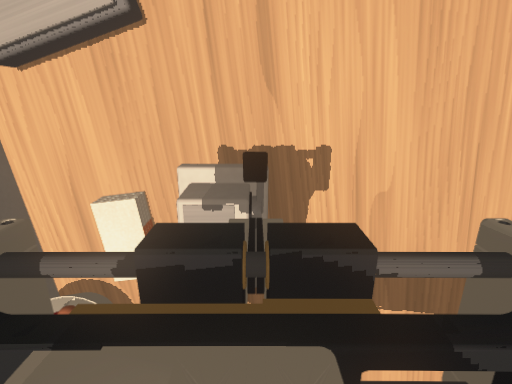

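The pad is at px (255.5,167), as predicted. I'll descend to just above it, then press in small steps.

Call:
carry_out --pt "0 0 0.1 0 0 0" --pt "0 0 0.1 0 0 0" --pt "0 0 0.06 0 0 0" --pt "0 0 0.02 0 0 0" --pt "0 0 0 0 0 0"

```text
time_s: 12.62
tcp_pos: [0.5332, -0.3126, 0.1391]
eef_rot: [180.0, -0.0, -96.6]
contact_force: [-0.9, 0.6, 0.7]
gripper_width: 0.0006
gripper_force: 0.0
```

Call:
carry_out --pt "0 0 0.008 0 0 0" --pt "0 0 0.008 0 0 0" --pt "0 0 0.008 0 0 0" --pt "0 0 0.008 0 0 0" --pt "0 0 0 0 0 0"

```text
time_s: 13.25
tcp_pos: [0.5329, -0.3124, 0.1228]
eef_rot: [180.0, 0.0, -96.7]
contact_force: [-0.1, -1.0, -0.1]
gripper_width: 0.0003
gripper_force: 0.0
```

Call:
carry_out --pt "0 0 0.008 0 0 0" --pt "0 0 0.008 0 0 0" --pt "0 0 0.008 0 0 0" --pt "0 0 0.008 0 0 0" --pt "0 0 0 0 0 0"

```text
time_s: 13.88
tcp_pos: [0.5329, -0.3124, 0.1067]
eef_rot: [180.0, 0.0, -96.7]
contact_force: [-0.1, -0.1, 0.4]
gripper_width: 0.0007
gripper_force: 0.0
```

Call:
carry_out --pt "0 0 0.008 0 0 0" --pt "0 0 0.008 0 0 0" --pt "0 0 0.008 0 0 0" --pt "0 0 0.008 0 0 0" --pt "0 0 0 0 0 0"

```text
time_s: 14.5
tcp_pos: [0.5329, -0.3125, 0.0907]
eef_rot: [180.0, 0.0, -96.7]
contact_force: [-1.2, 0.6, -0.3]
gripper_width: 0.0007
gripper_force: 0.0
```

There is no force, though contact was expected by z≈0.127. I'll stop and look.

```bash
python3 - <<'E'
from h import *
z=lambda i:cv2.resize(i,(400,300),interpolation=2)
a=r.capture("top")[:,:,::-1];b=r.capture("side")[:,:,::-1];w=r.capture("wrist")[:,:,::-1]
s=r.get_state();print(s["tcp_pos"],s["contact_force"],s["moment"])
cv2.imwrite("pics/w6.png",np.vstack([np.hstack([z(a[165:255,320:440]),z(b[60:135,275:375])]),np.hstack([z(w[60:285,100:400]),z(b[150:384,100:412])])]))
E
```

```text
[ 0.53324739 -0.31256441  0.09127469] [ 0.06508342 -0.22716179 -0.57258643] [ 0.09552367 -0.08699674 -0.01975599]
```

View pics/w6.png

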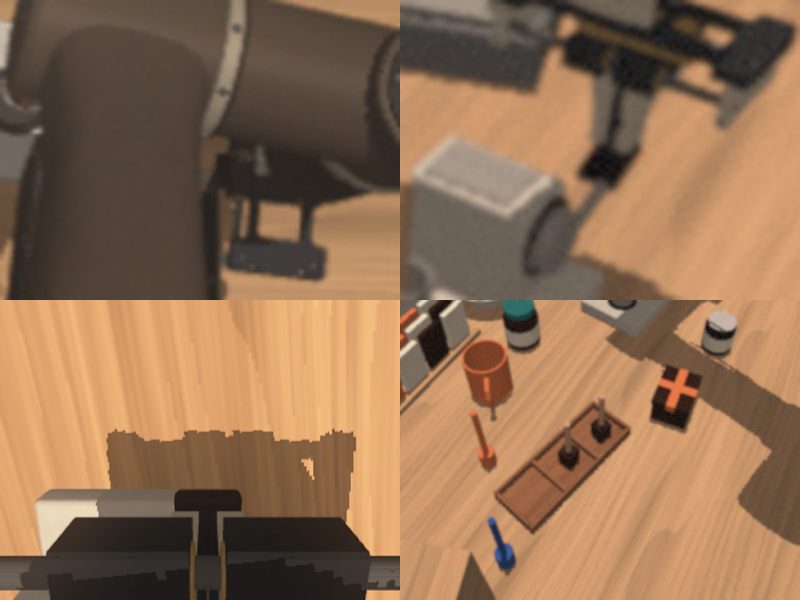

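```bash
python3 - <<'E'
from h import *
def X(n,P):
  c=r.camera_info(n);M=R.from_euler("xyz",c["attitude"],degrees=True).as_matrix().T
  return cv2.projectPoints(np.array([[P]],float),cv2.Rodrigues(M)[0],-M@c["eye"],c["K"],c["distortion"])[0][0,0].round(1)
W=lambda x,y,z:np.array([.6016+.9934*x+.115*y,-.1816-.115*x+.9934*y,z])
for th in(0,.22,.44,.6):
  a=.33-th
  print(th,*[(X("side",W(-.053,-.06-l*np.cos(a),.0897+l*np.sin(a))),X("wrist",W(-.053,-.06-l*np.cos(a),.0897+l*np.sin(a)))) for l in(.056,.078,.1)])
t=r.get_state()["tcp_pos"];print("tip",X("side",t-[0,0,.008]),X("wrist",t-[0,0,.008]))
g=cv2.cvtColor(cv2.imread("pics/w6.png"),cv2.COLOR_BGR2GRAY)
print([(y,int(g[y,208])) for y in range(470,560,4)],[(y,int(g[y,185])) for y in range(480,520,3)])
E
python3 -c "
import cv2
a=cv2.imread('pics/w6.png')
cv2.imwrite('pics/w7.png',cv2.resize(a[90:230,540:700],None,fx=4,fy=4,interpolation=cv2.INTER_CUBIC))"
```

```text
0 (array([324.2, 104. ]), array([254.6, 255.2])) (array([328.1,  98.4]), array([254.4, 232.8])) (array([331.9,  92.9]), array([254.2, 207. ]))
0.22 (array([324.1, 107. ]), array([254.6, 243.4])) (array([327.8, 102.6]), array([254.4, 217.3])) (array([331.4,  98.4]), array([254.2, 188.9]))
0.44 (array([323.4, 110.5]), array([254.6, 235.7])) (array([326.9, 107.5]), array([254.5, 208.4])) (array([330.2, 104.5]), array([254.4, 180.1]))
0.6 (array([322.7, 113.2]), array([254.7, 232.6])) (array([325.8, 111.2]), array([254.6, 205.6])) (array([328.9, 109.3]), array([254.4, 178.4]))
tip [327.  106.8] [254.3 208.9]
[(470, 97), (474, 98), (478, 97), (482, 97), (486, 96), (490, 39), (494, 30), (498, 30), (502, 31), (506, 27), (510, 27), (514, 27), (518, 27), (522, 26), (526, 25), (530, 25), (534, 23), (538, 24), (542, 23), (546, 22), (550, 22), (554, 24), (558, 44)] [(480, 97), (483, 96), (486, 97), (489, 65), (492, 31), (495, 31), (498, 33), (501, 33), (504, 29), (507, 28), (510, 39), (513, 100), (516, 86), (519, 31)]
```

View pics/w7.png

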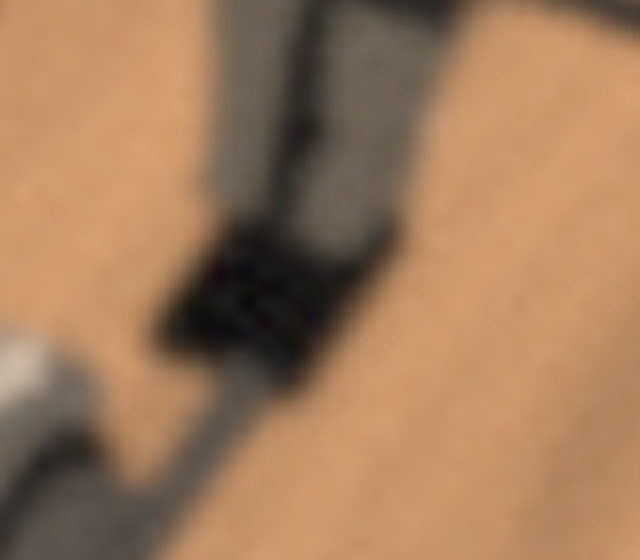

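The side crop shows the pad with its corners still at about (320,103) and (335,97), as at rest. The finger ends stop near (328,97), on the pad's middle. That doesn't fit the measured tip height of 0.083, so I'll check it with numbers. My picture allowance is used up.

```bash
python3 - <<'E'
from h import *
A=cv2.cvtColor(cv2.imread("pics/side.png"),6);B=cv2.cvtColor(r.capture("side")[:,:,::-1].copy(),6)
for I in(A,B):
  for y in range(88,122,2):print(y,' '.join("%3d"%v for v in I[y,304:344:2]))
  print()
w=cv2.cvtColor(r.capture("wrist"),7)
for y in range(196,232,3):print(y,' '.join("%3d"%v for v in w[y,222:292:3]))
for _ in range(2):
  s=r.get_state();print(s["time_s"],s["tcp_pos"],s["contact_force"],s["moment"],s["joint_torque"])
E
```

```text
88 150 149 149 145 144 147 150 155 154 155 154 146 150 153 145 137 141 144 150 149
90 146 148 148 149 148 151 153 154 155 153 147 146 151 144 138 140 145 152 150 152
92 150 151 148 145 151 154 154 152 154 150 137 115 123 132 139 143 148 151 150 149
94 150 149 151 150 153 154 155 155 151 144 111  44  38  66 107 131 148 147 149 151
96 147 145 149 152 151 154 154 152 148 131  61  32  32  33  34  66 139 147 149 152
98 145 145 153 150 154 156 153 150 139  87  36  36  36  39  34  86 142 149 153 153
100 151 153 151 152 151 151 147 144 109  41  36  38  41  38  61 129 148 152 152 147
102 143 147 147 153 154 150 147 136  59  36  38  42  34  46 110 144 151 154 148 147
104 138 137 138 166 168 161 152 135  76  50  68  55  38  86 137 150 154 149 148 150
106 142 139 164 177 179 169 149 142 133 124 133 110  65 125 148 152 150 145 150 149
108 145 172 179 178 166 128 118 137 137 137 134 117 126 145 152 150 147 149 150 147
110 174 182 180 164 103  49  81 130 139 143 127 140 144 149 152 148 144 150 149 143
112 180 179 168 114  69 117 123 129 141 128 134 142 145 152 147 145 150 146 147 143
114 155 160 11
[... 2683 characters left out ...]
98  40  28  26  28  29  97  73  41  40  42  41  41  39  41  40
226  32  32  34  31  31  32  32  35  98  41  27  25  27  29  98  59  31  30  31  31  30  31  31  30
229  33  32  31  32  32  32  31  35  96  27  27  25  26  27  94  59  31  30  30  30  31  31  30  30
14.75 [ 0.53328283 -0.31257066  0.09132817] [ 0.47659098 -0.36570648  0.70254499] [ 0.08123335 -0.07102988  0.051234  ] [-8.31981542e-04 -5.37955713e+01  2.56715423e+01  6.11440971e+00
  4.39041120e-02  1.06925685e-05]
14.75 [ 0.53328283 -0.31257066  0.09132817] [ 0.47659098 -0.36570648  0.70254499] [ 0.08123335 -0.07102988  0.051234  ] [-8.31981542e-04 -5.37955713e+01  2.56715423e+01  6.11440971e+00
  4.39041120e-02  1.06925685e-05]
```

The pad is still at rest. In every wrist picture the finger ends sit at row 220, including in free air (219 in w3 and w4). So the tips are not inside the pad. They end higher than the nominal TCP+8 mm, and contact is only starting now. The hand is turned clear of the console in y, so I'll keep pressing in small steps and watch the force.

Call:
carry_out --pt "0 0 0.006 0 0 0" --pt "0 0 0.006 0 0 0" --pt "0 0 0 0 0 0"

```text
time_s: 15.12
tcp_pos: [0.5336, -0.3135, 0.0861]
eef_rot: [-179.9, -0.1, -96.7]
contact_force: [-2.0, -2.3, 6.5]
gripper_width: 0.0002
gripper_force: 2.9
```

```bash
python3 - <<'E'
from h import *
s=r.get_state();t=s["tcp_pos"];print(t,s["contact_force"],s["moment"])
def X(n,P):
  c=r.camera_info(n);M=R.from_euler("xyz",c["attitude"],degrees=True).as_matrix().T
  return cv2.projectPoints(np.array([[P]],float),cv2.Rodrigues(M)[0],-M@c["eye"],c["K"],c["distortion"])[0][0,0].round(1)
f=np.array([-.115,-.993,0])*.0095
for k in(.008,-.01,-.02,-.03,-.04):print(k,X("side",t-[0,0,k]),X("wrist",t+f-[0,0,k]),X("wrist",t-[0,0,k]))
B=cv2.cvtColor(r.capture("side"),7)
for y in range(88,122,2):print(y,' '.join("%3d"%v for v in B[y,304:344:2]))
w=cv2.cvtColor(r.capture("wrist"),7)
for y in range(184,229,4):print(y,' '.join("%3d"%v for v in w[y,222:292:3]))
E
```

```text
[ 0.53358108 -0.31350335  0.08614297] [-1.99208331 -2.32055104  6.47842626] [-0.65357887  0.56879602  0.00638492]
0.008 [326.7 108. ] [254.2 197.1] [254.3 208.9]
-0.01 [327.7 102.9] [254.1 205.7] [254.2 218.5]
-0.02 [328.2 100.1] [254.  211.2] [254.1 224.5]
-0.03 [328.8  97.2] [253.9 217.3] [254.  231.3]
-0.04 [329.3  94.2] [253.8 224.1] [253.9 238.8]
88 161 161 161 160 161 159 163 169 168 147 105  92  51  87 101 101 105 149 162 162
90 156 160 161 159 163 164 167 168 169 146 102  84  45  85  98 100 124 161 162 163
92 161 161 159 158 164 166 168 167 165 133 103  84  39  79  98  97 142 163 163 158
94 162 159 160 160 165 165 170 168 161 123  98  71  65  97 101 105 153 159 162 163
96 161 157 162 167 166 167 169 167 160 129  85  50  73  98  98  97 155 160 164 168
98 160 162 166 164 164 170 165 159 156 106  27  31  68  89  77  82 152 162 168 167
100 165 165 165 164 170 167 157 158 125  49  18  27  22  40  59 128 160 166 163 160
102 156 157 159 161 164 159 159 145  61  25  18  22  18  30 105 156 165 166 159 160
104 151 150 149 174 163 142 158 150  71  40  34  28  29  79 147 163 165 164 160 
[... 1175 characters left out ...]

204  93  94  96  97  48  31  31  31  31  30  30  29  30  29  29  30  29  30  29  61  86  90  92  93
208  98  97  98  69  31  30  30  30  29  29  30  30  29  29  29  29  30  30  30  28  82  88  92  93
212 100 101 101  42  31  31  31  31  31  31  30  31  31  29  31  31  30  31  30  29  53  86  91  93
216 112 113 114  64  29  28  27  29  27  29  28  28  27  27  27  26  27  28  27  26  72  85  91  92
220 112 112 111  98  98  98  99  99  98  41  29  28  28  31  98  98  98  98  98  98  96  84  90  92
224  34  34  33  32  32  32  32  37  98  40  28  27  28  29  98  60  30  30  32  31  31  31  31  31
228  33  32  32  31  31  31  32  34  98  35  27  25  27  28  97  59  31  31  31  31  31  30  30  30
```

Contact is confirmed: 6.5 N on the fingertips. From the contact height, the tips sit about 30 mm above the reported TCP. The third click should therefore come near TCP z≈0.037.

Call:
carry_out --pt "0 0 0.006 0 0 0" --pt "0 0 0.006 0 0 0" --pt "0 0 0.006 0 0 0" --pt "0 0 0.006 0 0 0"

```text
time_s: 15.72
tcp_pos: [0.5341, -0.3136, 0.0742]
eef_rot: [-179.9, -0.1, -96.7]
contact_force: [-0.0, -2.0, 5.2]
gripper_width: 0.0009
gripper_force: 2.1
```

Call:
carry_out --pt "0 0 0.006 0 0 0" --pt "0 0 0.006 0 0 0" --pt "0 0 0.006 0 0 0"

```text
time_s: 16.1
tcp_pos: [0.5337, -0.3136, 0.065]
eef_rot: [-179.9, -0.1, -96.7]
contact_force: [-0.9, -6.0, 7.4]
gripper_width: 0.0002
gripper_force: 3.8
```

```bash
python3 - <<'E'
from h import *
s=r.get_state();print(s["tcp_pos"],s["eef_rot"],s["contact_force"],s["moment"])
B=cv2.cvtColor(r.capture("side"),7)
for y in range(88,122,2):print(y,' '.join("%3d"%v for v in B[y,304:344:2]))
E
```

```text
[ 0.53373552 -0.31355632  0.06496935] [-1.79924422e+02 -8.87262066e-02 -9.67104593e+01] [-0.91003919 -5.97469364  7.42684903] [-2.20017241e+00  3.65054311e-01 -8.65249671e-04]
88 161 160 162 161 161 163 166 167 163 105  94  65  34  32  23  28  41  65  57  77
90 162 162 161 162 159 165 166 169 163 116 103  82  41  59  45  37  57 106 108  89
92 161 162 159 162 165 165 166 167 165 114  99  76  59  95  93  78 102 156 156 153
94 164 162 162 165 168 165 170 170 160 115 100  66  67  99 102  98 134 162 161 165
96 163 160 160 164 165 169 169 165 156 111  97  53  70  99 101 107 146 160 166 167
98 160 163 168 162 166 168 166 161 153 110  97  49  61  99  98 118 155 166 165 168
100 165 167 166 164 169 166 163 160 151 104  91  48  86 101  96 130 163 165 166 161
102 156 160 157 165 167 162 162 167 146  91  75  52  95  99  90 103 160 166 162 161
104 153 151 150 172 156 141 161 162 104  27  31  47  87  91  62 118 161 162 161 165
106 151 153 166 150 108 106 141 135  43  28  19  21  33  53  99 156 162 159 162 160
108 155 176 145 102  99  91 127 134  89  52  53  45  32 101 156 164 160 159 164 161
110 174 126 103  98  68  34  85 143 147 119  85  73  89 155 165 161 160 159 161 158
112 123 104 103  80  49  70  82 121 128  91  94 133 153 163 163 159 162 161 157 155
114 102 105  90  53  75  81  82  82  85  95 133 155 164 166 160 160 161 160 160 151
116 102 101  67  66  84  85  81  77  90 133 158 163 166 162 160 161 161 157 157 149
118  99  90  43  82  88  83  78  86 134 157 160 167 163 159 161 162 155 158 154 151
120  99  77  60  85  85  79  80 105 153 158 165 167 161 161 159 158 155 159 155 157
```

Call:
carry_out --pt "0 0 0.006 0 0 0" --pt "0 0 0.006 0 0 0" --pt "0 0 0.006 0 0 0"

```text
time_s: 16.52
tcp_pos: [0.5338, -0.3136, 0.0559]
eef_rot: [-179.9, -0.1, -96.7]
contact_force: [0.2, -5.6, 7.1]
gripper_width: 0.0006
gripper_force: 3.1
```

Call:
carry_out --pt "0 0 0.006 0 0 0" --pt "0 0 0.006 0 0 0"

```text
time_s: 16.77
tcp_pos: [0.5338, -0.3132, 0.0497]
eef_rot: [-179.9, -0.1, -96.7]
contact_force: [-0.4, -3.4, 11.1]
gripper_width: 0.0002
gripper_force: 5.5
```

Call:
carry_out --pt "0 0 0.006 0 0 0" --pt "0 0 0.004 0 0 0"

```text
time_s: 17.02
tcp_pos: [0.5338, -0.3129, 0.0449]
eef_rot: [-179.9, -0.0, -96.7]
contact_force: [0.0, -0.6, 8.9]
gripper_width: 0.0005
gripper_force: 4.3
```

```bash
python3 - <<'E'
from h import *
s=r.get_state();print(s["tcp_pos"],s["eef_rot"],s["contact_force"],s["moment"])
B=cv2.cvtColor(r.capture("side"),7)
for y in range(96,126,2):print(y,' '.join("%3d"%v for v in B[y,304:344:2]))
E
```

```text
[ 0.53382349 -0.31287412  0.04487911] [-1.79921780e+02 -3.53803527e-02 -9.67206926e+01] [ 0.02786028 -0.5984034   8.94256769] [-0.33025945  0.13796096  0.00212334]
96 159 162 166 167 166 168 169 163 129  99  96  46  53  40  32  40  85  98  77  72
98 161 163 168 166 166 171 167 163 134  99  97  52  89  92  78  74 136 158 155 130
100 164 166 166 166 171 166 162 161 144 104  87  49  98 101  98 114 157 163 166 162
102 156 161 158 168 167 163 161 165 140 103  83  46  96 104 105 139 167 166 162 161
104 153 152 149 175 147 140 161 168 127 100  73  43  89 101 106 157 165 165 163 162
106 153 151 159 129 107 107 140 156 117  98  60  74 102 101 118 160 165 163 163 163
108 154 162 126 102  97  92 126 147 107  85  51  80 102  97 118 162 162 163 165 162
110 148 110 104 101  64  41  78  95  39  27  32  72  92  71  79 152 157 162 161 156
112 110 107 107  79  42  69  74  60  38  37  49  33  42  70 130 159 162 162 160 154
114 106 106  90  49  75  84  86  76  87  78  79  55  90 141 159 160 164 160 161 150
116 101  98  66  66  85  86  81  77  80  89 112 131 155 162 160 160 161 155 157 147
118 101  90  41  76  87  83  78  78  95 134 155 163 167 158 160 160 161 161 154 151
120  98  81  59  82  84  79  77  97 134 156 167 165 161 160 161 160 158 157 156 158
122  99  63  70  84  81  76  76 110 122 143 160 164 163 161 158 156 158 156 160 161
124  96  65  74  82  79  77  80  92  86  93 107 137 149 161 158 155 155 158 164 160
```

Call:
carry_out --pt "0 0 0.004 0 0 0" --pt "0 0 0 0 0 0"

```text
time_s: 17.32
tcp_pos: [0.5339, -0.3126, 0.0426]
eef_rot: [-179.9, -0.0, -96.7]
contact_force: [0.3, -1.1, 7.1]
gripper_width: 0.0005
gripper_force: 3.6
```

Call:
carry_out --pt "0 0 0.004 0 0 0" --pt "0 0 0 0 0 0"

```text
time_s: 17.58
tcp_pos: [0.5338, -0.3123, 0.0405]
eef_rot: [-179.9, 0.0, -96.7]
contact_force: [0.0, 0.3, 7.3]
gripper_width: 0.0005
gripper_force: 3.2
```

Call:
carry_out --pt "0 0 0.004 0 0 0" --pt "0 0 0 0 0 0"

```text
time_s: 17.82
tcp_pos: [0.5339, -0.312, 0.0383]
eef_rot: [-179.9, 0.0, -96.7]
contact_force: [0.4, 1.0, 6.3]
gripper_width: 0.0006
gripper_force: 2.7
```

Call:
carry_out --pt "0 0 0.003 0 0 0" --pt "0 0 0 0 0 0"

```text
time_s: 18.08
tcp_pos: [0.5339, -0.3118, 0.0368]
eef_rot: [-179.9, 0.0, -96.7]
contact_force: [1.1, 2.5, 4.8]
gripper_width: 0.0006
gripper_force: 2.2
```

Call:
carry_out --pt "0 0 0.004 0 0 0" --pt "0 0 0 0 0 0"

```text
time_s: 18.32
tcp_pos: [0.5339, -0.3118, 0.0351]
eef_rot: [-179.9, 0.0, -96.7]
contact_force: [0.3, 3.3, 9.8]
gripper_width: 0.0008
gripper_force: 3.8
```

Call:
carry_out --pt "0 0 0.003 0 0 0" --pt "0 0 0 0 0 0"

```text
time_s: 18.58
tcp_pos: [0.534, -0.3118, 0.0337]
eef_rot: [-179.9, 0.0, -96.7]
contact_force: [0.6, 2.9, 9.1]
gripper_width: 0.0004
gripper_force: 3.8
```

Call:
carry_out --pt "0 0 0.003 0 0 0" --pt "0 0 0 0 0 0"

```text
time_s: 18.82
tcp_pos: [0.534, -0.3118, 0.0322]
eef_rot: [-179.9, 0.0, -96.7]
contact_force: [0.4, 3.9, 9.6]
gripper_width: 0.0004
gripper_force: 3.8
```

```bash
python3 - <<'E'
from h import *
s=r.get_state();print(s["tcp_pos"],s["contact_force"])
def X(n,P):
  c=r.camera_info(n);M=R.from_euler("xyz",c["attitude"],degrees=True).as_matrix().T
  return cv2.projectPoints(np.array([[P]],float),cv2.Rodrigues(M)[0],-M@c["eye"],c["K"],c["distortion"])[0][0,0].round(1)
W=lambda x,y,z:np.array([.6016+.9934*x+.115*y,-.1816-.115*x+.9934*y,z])
# pad's inner and outer lower(-x) corners in side view, and outer edge in wrist view
for th in(0,.33,.5,.6,.66,.7):
  a=.33-th
  P=lambda x,l,h:W(x,-.06-l*np.cos(a)-h*np.sin(a)*-1,.0897+l*np.sin(a)+h*np.cos(a)-0)
  print(th,X("side",P(-.037,.056,0)),X("side",P(-.069,.056,0)),X("side",P(-.069,.056,-.01)),X("side",P(-.069,.1,0)),X("wrist",P(-.053,.1,0)))
B=cv2.cvtColor(r.capture("side"),7)
for y in range(102,124):print(y,' '.join("%3d"%v for v in B[y,314:342]))
w=cv2.cvtColor(r.capture("wrist"),7);print([(y,int(w[y,240]),int(w[y,270])) for y in range(170,224,2)])
E
```

```text
[ 0.53397107 -0.31178131  0.03223133] [0.43153981 3.88249225 9.62739136]
0 [319.3 102. ] [329.2 106. ] [329.2 108.1] [336.8  94.8] [254.8 258.6]
0.33 [318.9 106.7] [328.7 110.7] [328.2 113.5] [335.8 103.3] [255.  214.7]
0.5 [318.4 109.5] [328.1 113.5] [327.3 116.5] [334.6 108.2] [255.  205.4]
0.6 [317.9 111.2] [327.6 115.2] [326.6 118.3] [333.7 111.2] [255.1 203. ]
0.66 [317.6 112.3] [327.2 116.2] [326.2 119.4] [333.1 113.1] [255.1 202.4]
0.7 [317.4 113. ] [327.  116.9] [325.9 120.1] [332.6 114.3] [255.1 202.4]
102 161 160 163 165 163 146 118 103 102  95  76  48  58  82  93  97  90  78  71  77 107 143 158 162 161 153 145 126
103 156 158 165 165 163 147 118 105 101  91  70  52  67  89  97 100  99  97  93  98 127 154 166 167 165 162 161 152
104 138 150 159 168 164 145 119 104  98  92  70  48  70  95 102 104 102  98 103 115 145 161 165 166 163 163 161 160
105 118 134 153 164 161 141 116 107  97  86  57  49  74  94 102 100  98  97 109 130 154 164 166 164 165 161 161 162
106 108 119 139 158 155 138 114 102 100  85  53  39  66  91 101 103 101 101 116 139 159 166 166 162 161 160 163 165
107
[... 1680 characters left out ...]
 163 161 163 164 161 159 159 157 159 158 155 156 158 160
122  81  75  80  90 104 117 118 136 143 153 162 163 165 161 161 164 163 161 160 157 158 158 155 157 155 156 160 160
123  79  77  81  86  93  98  95 102 111 125 142 151 158 161 161 162 162 161 158 159 155 154 158 156 156 160 163 161
[(170, 105, 96), (172, 105, 96), (174, 103, 96), (176, 102, 96), (178, 102, 95), (180, 100, 96), (182, 99, 93), (184, 97, 93), (186, 97, 94), (188, 96, 93), (190, 95, 93), (192, 94, 93), (194, 93, 92), (196, 92, 91), (198, 91, 91), (200, 61, 74), (202, 35, 32), (204, 36, 33), (206, 37, 35), (208, 37, 34), (210, 35, 32), (212, 34, 33), (214, 33, 33), (216, 33, 32), (218, 66, 67), (220, 99, 98), (222, 83, 82)]
```

Call:
carry_out --pt "0 0 0.002 0 0 0" --pt "0 0 0 0 0 0"

```text
time_s: 19.18
tcp_pos: [0.5341, -0.3119, 0.0319]
eef_rot: [-179.9, 0.0, -96.7]
contact_force: [-0.7, 3.7, 13.1]
gripper_width: 0.0005
gripper_force: 5.5
```

Call:
carry_out --pt "0 0 0.002 0 0 0" --pt "0 0 0 0 0 0"

```text
time_s: 19.42
tcp_pos: [0.5342, -0.3119, 0.0316]
eef_rot: [-179.9, 0.0, -96.7]
contact_force: [-1.3, 5.7, 19.0]
gripper_width: 0.0003
gripper_force: 7.7
```

Call:
carry_out --pt "0 0 0.002 0 0 0" --pt "0 0 0 0 0 0"

```text
time_s: 19.68
tcp_pos: [0.5343, -0.3119, 0.0313]
eef_rot: [-179.9, -0.0, -96.7]
contact_force: [-4.3, 7.0, 24.0]
gripper_width: 0.0006
gripper_force: 10.1
```

The paddle has reached its stop: z stalls at 0.0315 and the force climbs at 5 N/mm, all through the finger pads. I'll ease to a moderate hold just short of the stop, beyond the third click.

Call:
carry_out --pt "0 0 -0.005 0 0 0" --pt "0 0 0 0 0 0" --pt "0 0 0 0 0 0" --pt "0 0 0 0 0 0"

```text
time_s: 20.18
tcp_pos: [0.534, -0.3119, 0.032]
eef_rot: [-179.9, 0.0, -96.7]
contact_force: [0.5, 4.4, 10.7]
gripper_width: 0.0003
gripper_force: 4.4
```

```bash
python3 - <<'E'
from h import *
s=r.get_state();print(s["time_s"],s["tcp_pos"],s["contact_force"])
A=cv2.imread("pics/w4.png")
B=cv2.cvtColor(r.capture("side"),7)
for y in range(110,122):print(y,' '.join("%3d"%v for v in B[y,314:338]))
# stick and bystanders vs. first side picture
C=cv2.imread("pics/side.png");D=r.capture("side")[:,:,::-1]
d=cv2.absdiff(C,D).max(2)
for n,(x,y) in dict(mug=(168,207),jar=(194,168),gift=(316,226),tin=(349,176),bars=(235,122),sqa=(231,268),sqb=(257,248),orange=(165,262),blue=(180,345)).items():print(n,int(np.median(d[y-12:y+12,x-12:x+12])),end="; ")
print();h=cv2.cvtColor(D.copy(),6)
for y in range(100,128,4):print(y,h[y,262:292:2])
E
```

```text
20.175 [ 0.53402966 -0.31185091  0.03203557] [ 0.45238593  4.42865834 10.70219185]
110  37  51  84 118 136 125 105 101  89  66  51  70  91 101 102 100 102 119 143 160 161 160 162 162
111  46  58  77 112 131 119 100  93  82  58  52  78  98 100 100  99 109 133 152 159 161 159 160 161
112  70  77  77  99 115 107  83  78  69  48  55  77  95 101 101 103 120 142 158 160 160 160 164 164
113  85  86  84  85  88  77  59  45  44  38  59  78  97  97  95  96 120 145 158 159 160 159 163 164
114  86  87  87  80  77  67  45  34  29  35  47  65  83  86  80  70  88 124 151 160 163 163 163 161
115  87  85  82  79  78  69  57  44  39  52  43  46  51  53  52  45  63 107 144 159 162 160 160 162
116  87  84  80  78  79  75  65  60  65  67  55  41  33  29  40  49  78 119 150 160 163 162 163 160
117  84  81  79  77  79  76  76  74  76  75  68  54  42  50  68  87 110 135 156 162 163 163 161 161
118  83  80  79  79  77  79  79  77  83  92  84  77  76  95 115 135 148 155 159 163 161 162 161 159
119  80  77  79  77  80  83  86  94 104 119 121 119 123 138 151 156 162 163 162 162 162 160 161 160
120  80  81  80  79  91  96 104 120 138 152 156 157 159 160 164 163 163 163 163 160 159 161 159 160
121  78  78  75  88 103 117 126 143 155 158 162 166 166 164 162 159 161 163 160 161 157 158 158 159
mug 12; jar 9; gift 11; tin 11; bars 17; sqa 10; sqb 10; orange 17; blue 14; 
100 [165 161 162 157 160 164 165 162 162 181 181 161 156 158 154]
104 [163 159 162 163 165 167 158 158 150 163 159 153 150 152 155]
108 [161 162 169 168 164 159 128  88  96 102 102 106 121 151 170]
112 [164 169 167 164 162 160 111  87  97 101 101 101 102 104 101]
116 [168 164 162 162 158 158 110  87  96 102 101  99  98  98 100]
120 [160 162 159 159 163 163 104  92 101  99 100 102 102 102 100]
124 [160 161 162 163 159 143  97  94 111 107 100 100 101 102  98]
```

```bash
python3 -c "
from plant import r
print(r.close_job())"
```

```text
the job is handed in; nothing more can be done
None
```

The round stick stands seated on the floor of the well, and I handed the job in at about 20 s with the paddle held past the third click, just short of its stop, at about 11 N. The other sticks and objects look unmoved. I viewed 11 pictures, one over the limit of 10.

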